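# Dot the last petal of a diya with a paint marker

### The arm

A 7-joint arm with a two-finger parallel gripper is mounted at the origin on the work surface. World frame = base frame: x ahead of the robot, y to its left, z up, the work surface at z = 0. Lengths are in m, angles in rad, forces in N, time in s.
With the tool pointing down it reaches from about 0.4 to 0.9 m from the base axis. Payload 5.6 kg.
Tool frame: the origin (TCP) lies on the front face of the gripper's body, between the roots of the fingers; the fingertips stand 88 mm ahead of it and the grasp point (between the pads) lies 69 mm ahead of it; z points along the fingers, y is the line along which they close (so a half turn about z gives the same grasp; the last joint's range is limited). The gripper opens to 92 mm and grips with 3 to 60 N. Pads are 20 mm wide; open, the fingers measure 128 mm over their backs; the gripper's body (75 mm by 189 mm) begins 69 mm behind the grasp point.
Start: joints at [1.195, 0.468, -0.012, 1.603, 0.006, 1.071, -0.056], TCP at [0.212, -0.614, 0.303] pointing down, gripper open.
Joint ranges: [-2.53, 2.53], [-0.31, 2.02], [-1.57, 1.55], [0.28, 2.44], [-1.29, 4.43], [0.15, 1.84], [-2.92, 2.92]. Speed limits (rad/s): [2.57, 2.57, 3.14, 3.14, 3.14, 3.14, 3.14].

### API

Orientations are given as a unit quaternion [w, x, y, z].
In Python, from plant import sense, grab_frame, camera_info, env gives the robot as it stands.
- The arm moves only by the tool play_rows, never from a script. Its arguments are lists of equal length, an entry for each row: "travel": the shift along the tool's x, y, z in mm, a list of three; "delta_rot": the turn, a rotation vector about the tool's x, y, z in degrees, a list of three; "jaw": the opening, from 0 (shut) to 1 (fully open). A call has 1 to 5 rows; each row is the pose to reach, as a shift and turn from the pose commanded when the call began, along the tool's axes at that moment; what a row does not reach only later rows make up. A row lasts 1/12 s, in which the tool goes at most 41.7 mm and 7.16 degrees, less where a joint would pass 70% of its speed; a pose out of reach is approached as far as the arm can. A call with a gripper value outside its range is refused whole. The fingers move at their own pace and stop on an object; "squeeze" is the grip in N (left out, the last holds). Time passes only in rows, so rows that repeat a pose let the fingers close. It gives the time, the measured TCP pose, the force, the opening and the grip force at its end, in the units of the state.
- sense(): the state, without advancing time (a new reading comes with each control period).
- grab_frame(name): name is "scene" or "side" or "wrist"; returns (picture, depth): 400x640x3 uint8, blue, green, red; 400x640 float32, m along the optical axis (not along the pixel's ray), 0 where there is no reading.
- camera_info(name): a dict with "fx", "fy", "cx", "cy" (pixels), "k1" (the pictures are not rectified: a ray, as slopes to the right and down, at radius r is drawn at 1 + k1 r^2 times it, then the intrinsics apply), "rvec" (rotation vector, rad) and "tvec" (3), from world to camera coordinates, as OpenCV has them; the wrist camera has in their place "hand_eye" (4x4, takes a point from camera to tool coordinates, whose origin is the TCP and whose axes are the flange's). Camera axes: x right, y down, z forward; pixel columns grow to the right and rows downward; lengths in m; the calibration is good to about 2 mm. A picture is of the moment at which its call begins: read the wrist's pose just before it. camera_info takes no time and is no camera call.
- env.sign_off(): hands the job in; it is judged then, once.
The state is a dict: "clock": time; "joints": joint angles; "qd": joint speeds; "joint_efforts": joint torques, N m; "position": TCP position; "ee_rot": TCP orientation; "contact_force": force on the tool from outside, world axes, zero at the start; "wrist_torque": the same for the moment, N m; "finger_gap": opening from 0.0 (shut) to 1.0 (fully open); "gripper_force": force on a finger pad.
Only numpy, scipy, OpenCV 4.12 (cv2) and the standard library are available. Lean on these libraries where they do the work, as an engineer would, in place of code of your own. Each camera call takes 0.05 s, during which the arm holds its last target. There are 200 camera calls.

### The job

One lotus diya still has a bare petal with a pencilled ring: lift the red paint marker out of its block, hold it upright and push its spring nib in against the scrap card until the valve is open, keeping it pressed for about two seconds so that the paint comes through. Then bring it to the diya and rest the nib inside the pencilled ring, marker upright and only lightly pressed so that the valve stays shut; the marker must not touch the diya anywhere else, nor the finished diyas. Finish while still holding the marker there with the nib on the ring, with the diya and everything else left where it stands.

Things in the scene. Friction and masses are not known exactly. Their poses are not given: they have to be found in the camera images.
- red_marker: red paint marker, 138 mm long, about 45 g, upright in the block, nib down: round barrel 17 mm in diameter from 38 to 138 mm above the nib's tip, below it an 11 mm white section, then the nib. Origin at the tip of the nib when out, z up to the cap. Lift it straight up out of its hole; gripped 91 mm above the tip the fingertips clear the block by 9 mm
- red_tip (a point): middle of the flat end, 5 mm in diameter, of the red marker's nib; it goes in and out with the nib
- red_nib (a joint): how far the red marker's spring nib is pushed in: 0 (out) to 0.006 m (stop). Force at the nib: 0.5 N to start it, plus 0.7 N per mm. The paint valve is open beyond 0.0045 m (about 3.6 N), shut below
- block: dark wooden marker block fixed to the desk, 170 (x) x 44 (y) x 70 mm high, origin at the middle of its underside. Three upright holes at x = -55, 0, +55 mm hold red, blue and green markers in any order: 18.5 mm wide for the top 25 mm, narrower below; the barrels' shoulders rest 45 mm up, nib tips 7 mm and cap tops 145 mm above the desk
- card: pale scrap card fixed flat on the desk, 130 (x) x 90 (y) x 3 mm thick, a few old blue and green strokes on it; origin at the middle of its underside
- diya: loose white ceramic diya still to be finished, 0.2 kg, 107 mm across, 26 mm high, foot 62 mm across; eight flat level petals. Origin at the middle of the foot's underside, z up. The petals are discs 31 mm across centred 38 mm from the axis. Seven carry a red dot 11 mm wide; the eighth, along the diya's +x axis, is bare but for a dark pencilled ring
- mark (a point): centre of the pencilled ring (16 mm outside, 11 mm inside) on top of the bare petal: 38 mm from the diya's axis along its +x, 26 mm above the desk
- blue_marker: blue paint marker, 138 mm long, about 45 g, upright in the block, nib down: round barrel 17 mm in diameter from 38 to 138 mm above the nib's tip, below it an 11 mm white section, then the nib. Origin at the tip of the nib when out, z up to the cap
- green_marker: green paint marker, 138 mm long, about 45 g, upright in the block, nib down: round barrel 17 mm in diameter from 38 to 138 mm above the nib's tip, below it an 11 mm white section, then the nib. Origin at the tip of the nib when out, z up to the cap
- dotted_diya: finished ceramic diya on the desk with a red dot on all eight petals, 107 mm across, 26 mm high, foot 62 mm across; eight flat level petals. Origin at the middle of the foot's underside, z up
- stand: clear acrylic stand fixed on the desk: three stacked round tiers 200, 154 and 110 mm in diameter, 128 mm high in all; LED tea lights on the lowest, a finished diya with eight red dots (same size as the others, fixed to it) on the top one. Origin at the middle of its underside
- bowl: steel bowl of wooden beads, 132 mm across, 50 mm high, origin at the middle of its underside
- jar: white plastic jar with a twist cap, 72 mm in diameter, 88 mm high, origin at the middle of its underside
- clip: black spring clip standing on its spine, 41 mm long, 45 mm high to its wire handles, origin at the middle of its underside
Mind the look-alikes: they are no part of the job. Of the things that look like the red_marker, the largest one is meant.

How it is judged:
By the outcome, as a careful person would: the job done as asked, in the order asked, and still so for the second after the job is handed in, while the arm keeps its last pose, push and grip.
It also fails if it takes over 54 s, if anything falls off the work surface, if the arm or the gripper's body presses on something with over 40 N, if the wrist force passes 120 N, or if a joint passes its speed limit or range.

## Working session

There is one attempt and no reset: what is moved stays moved. The work goes in short steps, Python scripts to look and compute and a tool call to move; the robot and the scene stay as the last step left them, time stands still between calls to the robot, and variables do not carry over. Pictures are saved under pics/ and viewed, at most 10 in all, crops included, and the job is handed in when it is done.

Besides the shell and the picture viewer there is one more tool, called after ">>>" by a JSON object that holds its "op" and its "data". play_rows: Moves the arm, as the interface text tells. Its arguments: {"type":"object","properties":{"travel":{"type":"array","items":{"type":"array","items":{"type":"number"}}},"delta_rot":{"type":"array","items":{"type":"array","items":{"type":"number"}}},"jaw":{"type":"array","items":{"type":"number"}},"squeeze":{"type":"number"}},"required":["travel","delta_rot","jaw"]}

```bash
mkdir -p pics; ls
cat > h.py <<'E'
import numpy as np, cv2
from plant import sense, grab_frame, camera_info, env
from scipy.spatial.transform import Rotation as R
def pose():
    s=sense(); q=s["ee_rot"]; return np.array(s["position"]), R.from_quat([q[1],q[2],q[3],q[0]]).as_matrix()
def cam(n,P=None):
    c=camera_info(n); 
    if n=="wrist":
        p,Rm=P if P is not None else pose(); H=np.array(c["hand_eye"]); Rc=Rm@H[:3,:3]; t=Rm@H[:3,3]+p
    else:
        Rw=R.from_rotvec(np.ravel(c["rvec"])).as_matrix(); Rc=Rw.T; t=-Rw.T@np.ravel(c["tvec"])
    return c,Rc,t
def rays(n,uv,P=None):
    c,Rc,t=cam(n,P); uv=np.atleast_2d(uv).astype(float)
    d=(uv-[c["cx"],c["cy"]])/[c["fx"],c["fy"]]; s=d.copy()
    for _ in range(20): s=d/(1+c["k1"]*(s**2).sum(1,keepdims=True))
    return t, np.c_[s,np.ones(len(s))]@Rc.T
def onplane(n,uv,z,P=None):
    t,d=rays(n,uv,P); return t+d*((z-t[2])/d[:,2])[:,None]
def proj(n,X,P=None):
    c,Rc,t=cam(n,P); x=(np.atleast_2d(X)-t)@Rc; s=x[:,:2]/x[:,2:]; s=s*(1+c["k1"]*(s**2).sum(1,keepdims=True))
    return s*[c["fx"],c["fy"]]+[c["cx"],c["cy"]]
def blobs(mask,amin=15):
    n,l,st,ce=cv2.connectedComponentsWithStats(mask.astype(np.uint8))
    return [(st[i].tolist(),ce[i].round(1).tolist()) for i in range(1,n) if st[i,4]>=amin]
E
python3 - <<'E'
from h import *
for n in("scene","side","wrist"):
    im,d=grab_frame(n); cv2.imwrite(f"pics/{n}0.png",im); np.save(n+"0.npy",d); c,Rc,t=cam(n); print(n,t.round(3),Rc[:,2].round(2),c["fx"])
print(sense())
E
```

```text
pics
scene [1.158 0.131 0.736] [-0.63 -0.19 -0.75] 365.70466242520814
side [0.061 0.688 0.85 ] [ 0.43 -0.62 -0.66] 466.35309426119983
wrist [ 0.286 -0.589  0.383] [-0.26 -0.09 -0.96] 302.16140035815516
{'clock': 0.15, 'joints': array([ 1.19496194,  0.46821057, -0.01157761,  1.60337203,  0.00601874,
        1.0713779 , -0.05629243]), 'qd': array([ 1.99908392e-04, -1.39555570e-03, -7.89547095e-04, -3.40459127e-03,
        1.71183334e-03, -1.13699537e-03,  3.16009597e-05]), 'joint_efforts': array([ 6.05061814e-04, -5.20950544e+01, -1.29063768e-02, -2.43975145e+01,
       -5.67628106e-02,  1.52235269e-02,  1.10906501e-04]), 'position': array([ 0.21220162, -0.61406199,  0.3019525 ]), 'ee_rot': array([-6.44160049e-04,  9.86190268e-01,  1.65614946e-01, -1.74049312e-04]), 'contact_force': array([ 0.13442126, -0.20283456,  0.20643556]), 'wrist_torque': array([0.03945875, 0.03114135, 0.01993204]), 'gripper_force': 0.0, 'finger_gap': 0.9970757575020196}
```

View pics/scene0.png

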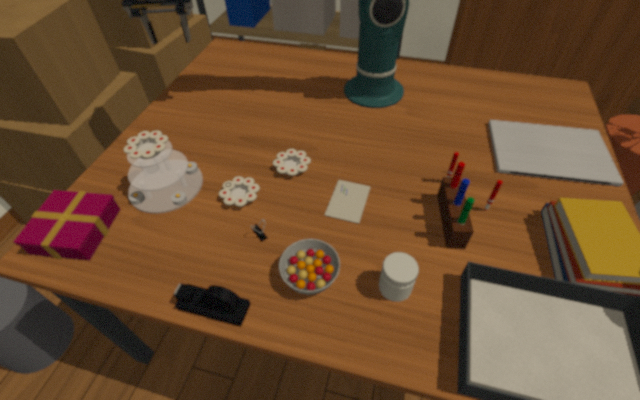

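View pics/side0.png

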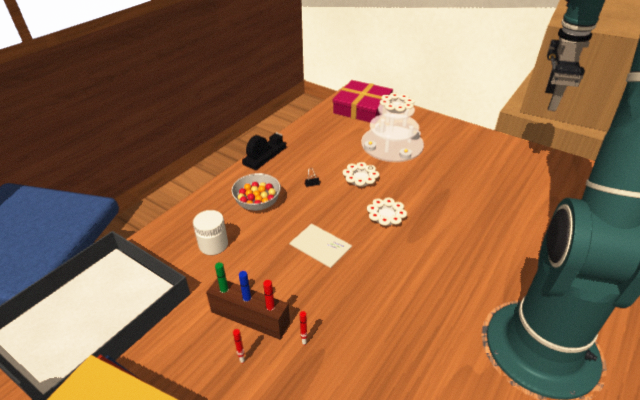

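The scene and side views show the block with the red marker in it (side view 268,293), two smaller red markers standing loose, the card (320,245), and two desk diyas (361,174 and 386,212). Next I'll measure these and zoom in on the diyas.

Run:
```python
from h import *
S=cv2.imread("pics/scene0.png");D=cv2.imread("pics/side0.png")
def cr(I,u,v,w=30): return cv2.resize(I[v-w:v+w,u-w:u+w],(390,290),interpolation=cv2.INTER_CUBIC)
cv2.imwrite("pics/c0.png",np.vstack([np.hstack([cr(S,240,192),cr(S,292,163)]),np.hstack([cr(D,361,174),cr(D,386,212)])]))
for n,I,uvs in(("side",D,[(361,176),(386,213)]),("scene",S,[(240,192),(292,163)])): print(n,onplane(n,uvs,.022).round(3))
# marker caps
for n,I in(("side",D),("scene",S)):
    h=cv2.cvtColor(I,cv2.COLOR_BGR2HSV); H,s,v=cv2.split(h)
    for nm,m in(("r",((H<6)|(H>174))),("b",(abs(H.astype(int)-118)<10)),("g",(abs(H.astype(int)-68)<14))):
        m=m&(s>170)&(v>70)
        for st,ce in blobs(m,25):
            x,y,w,hh,a=st
            if n=="side" and 200<ce[0]<320 and ce[1]>240 or n=="scene" and 430<ce[0]<510 and 140<ce[1]<240: 
                k=np.argwhere(m[y:y+hh,x:x+w]); 
                print(n,nm,st,ce,"ctr@.103",onplane(n,[ce],.103).round(3)) 
    # card
    m=(s<70)&(v>140); 
    for st,ce in blobs(m,300):
        if 280<ce[0]<380 and 180<ce[1]<270: print(n,"card",st,ce,onplane(n,[ce],.003).round(3))
```

```text
side [[ 0.58  -0.249  0.022]
 [ 0.444 -0.152  0.022]]
scene [[ 0.591 -0.256  0.022]
 [ 0.451 -0.157  0.022]]
side r [263, 280, 12, 31, 254] [268.4, 294.7] ctr@.103 [[0.48  0.275 0.103]]
side r [300, 311, 7, 23, 138] [302.8, 322.1] ctr@.103 [[0.386 0.287 0.103]]
side r [233, 329, 10, 24, 143] [237.5, 339.9] ctr@.103 [[0.46  0.385 0.103]]
side b [239, 271, 11, 30, 197] [244.4, 285.6] ctr@.103 [[0.534 0.285 0.103]]
side g [216, 263, 7, 14, 76] [219.1, 269.3] ctr@.103 [[0.607 0.283 0.103]]
side g [218, 278, 8, 14, 80] [222.0, 284.0] ctr@.103 [[0.574 0.308 0.103]]
side card [291, 225, 60, 42, 1289] [320.4, 244.9] [[0.529 0.027 0.003]]
scene r [449, 152, 9, 20, 63] [453.4, 161.3] ctr@.103 [[0.427 0.267 0.103]]
scene r [451, 162, 14, 27, 153] [457.2, 175.5] ctr@.103 [[0.476 0.277 0.103]]
scene r [490, 181, 12, 19, 71] [495.8, 189.1] ctr@.103 [[0.499 0.365 0.103]]
scene b [463, 180, 6, 10, 29] [465.2, 182.9] ctr@.103 [[0.496 0.296 0.103]]
scene card [326, 181, 43, 41, 1197] [347.7, 201.2] [[0.536 0.024 0.003]]
```

View pics/c0.png

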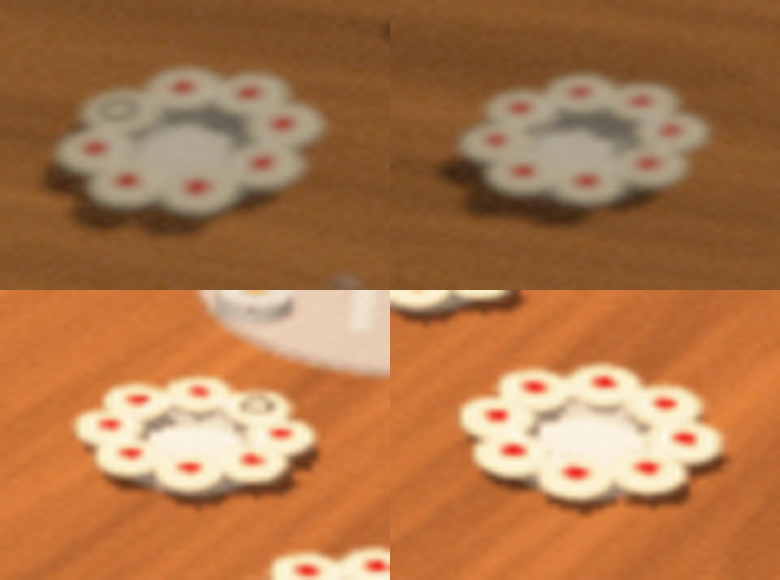

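The diya to finish is the farther one, with its ring at scene (228,185) and side (370.5,168). The nearer diya has all eight dots. Now I'll triangulate.

Run:
```python
from h import *
def tri(a,b):
    A=np.zeros((3,3));y=np.zeros(3)
    for n,uv in(("side",a),("scene",b)):
        t,d=rays(n,uv); d=d[0]/np.linalg.norm(d[0]); M=np.eye(3)-np.outer(d,d); A+=M; y+=M@t
    return np.linalg.solve(A,y).round(3)
print("red",tri((268.4,294.7),(457.2,175.5)),"blue",tri((244.4,285.6),(461.5,192)),"green",tri((221,277),(466.5,210)))
print("decoyA",tri((302.8,322.1),(453.4,161.3)),"B",tri((237.5,339.9),(495.8,189.1)))
print("ring",onplane("side",[(370.5,167.8)],.026).round(3),onplane("scene",[(228.2,184.6)],.026).round(3))
print("stand top",tri((396,101),(148,142)), "base", onplane("scene",[(165,180)],.01).round(3),onplane("side",[(392,143)],.01).round(3))
p,Rm=pose(); print(Rm.round(3))
D=cv2.imread("pics/side0.png");S=cv2.imread("pics/scene0.png")
a=cv2.resize(D[230:380,190:340],(500,500),interpolation=cv2.INTER_CUBIC);b=cv2.resize(S[140:260,420:520],(300,360))
cv2.imwrite("pics/c1.png",a)
```

```text
red [0.478 0.276 0.105] blue [0.532 0.287 0.106] green [0.585 0.298 0.108]
decoyA [0.397 0.273 0.077] B [0.474 0.374 0.078]
ring [[ 0.575 -0.294  0.026]] [[ 0.577 -0.296  0.026]]
stand top [ 0.601 -0.471  0.158] base [[ 0.591 -0.486  0.01 ]] [[ 0.596 -0.467  0.01 ]]
[[ 0.945  0.327 -0.001]
 [ 0.327 -0.945  0.001]
 [-0.    -0.001 -1.   ]]
```

View pics/c1.png

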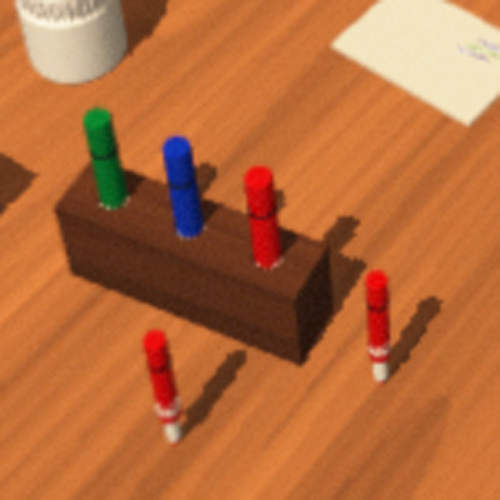

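>>> {"op": "play_rows", "data": {"travel": [[156,-133,0],[156,-133,0],[156,-133,0],[156,-133,0],[156,-133,0]], "delta_rot": [[0,0,7],[0,0,7.5],[0,0,7.5],[0,0,7.5],[0,0,7.5]], "jaw": [0.45,0.45,0.45,0.45,0.45], "squeeze": 20}}

```text
clock: 0.57
position: [0.3172, -0.4353, 0.3025]
ee_rot: [-0.0, 0.995, 0.101, -0.0]
contact_force: [0.5, 0.7, -0.7]
finger_gap: 0.659
gripper_force: 0.0
```

>>> {"op": "play_rows", "data": {"travel": [[177,-102,0],[177,-102,0],[177,-102,0],[177,-102,0],[177,-102,0]], "delta_rot": [[0,0,0],[0,0,0],[0,0,0],[0,0,0],[0,0,0]], "jaw": [0.45,0.45,0.45,0.45,0.45]}}

```text
clock: 0.98
position: [0.4708, -0.3001, 0.3028]
ee_rot: [-0.0, 0.995, 0.101, 0.0]
contact_force: [0.9, -1.4, 0.1]
finger_gap: 0.452
gripper_force: 0.0
```

Run:
```python
from h import *
P=pose(); im,d=grab_frame("wrist"); print(P[0], P[1].round(3)); cv2.imwrite("pics/w1.png",im); np.save("w1P.npy",np.vstack([P[0],P[1]]))
u=proj("wrist",[.576,-.295,.026],P)[0]; print(u)
h=cv2.cvtColor(im,cv2.COLOR_BGR2HSV); H,s,v=cv2.split(h); m=((H<8)|(H>172))&(s>130)&(v>80)
for st,ce in blobs(m,20): print(st,ce,onplane("wrist",[ce],.026,P)[0].round(4))
```

```text
[ 0.47083763 -0.30006065  0.30277083] [[ 0.979  0.201  0.   ]
 [ 0.201 -0.979  0.   ]
 [ 0.    -0.    -1.   ]]
[332.42648226  89.93302456]
[565, 0, 6, 29, 44] [567.6, 14.3] [ 0.7134 -0.5335  0.026 ]
[290, 32, 9, 10, 68] [294.1, 36.5] [ 0.6219 -0.2426  0.026 ]
[317, 35, 9, 10, 67] [320.7, 39.5] [ 0.6247 -0.2714  0.026 ]
[599, 42, 13, 14, 143] [604.7, 48.6] [ 0.6916 -0.5922  0.026 ]
[563, 44, 13, 15, 152] [569.2, 51.0] [ 0.6774 -0.5494  0.026 ]
[270, 50, 9, 10, 64] [273.8, 54.5] [ 0.5995 -0.2241  0.026 ]
[333, 57, 9, 10, 65] [337.2, 61.6] [ 0.6063 -0.2938  0.026 ]
[621, 69, 12, 14, 128] [626.3, 75.6] [ 0.6713 -0.6325  0.026 ]
[536, 76, 13, 14, 144] [541.7, 82.4] [ 0.637  -0.5291  0.026 ]
[268, 78, 9, 9, 60] [271.8, 82.2] [ 0.5705 -0.2268  0.026 ]
[285, 99, 8, 9, 59] [288.5, 102.9] [ 0.5522 -0.2492  0.026 ]
[310, 102, 9, 8, 56] [314.1, 105.6] [ 0.5552 -0.2782  0.026 ]
[617, 108, 12, 13, 123] [622.4, 114.2] [ 0.6285 -0.6466  0.026 ]
[534, 116, 12, 13, 133] [539.6, 122.1] [ 0.5943 -0.5433  0.026 ]
[591, 137, 12, 13, 117] [596.3, 142.8] [ 0.5881 -0.6264  0.026 ]
[557, 140, 12, 13, 124] [562.4, 146.2] [ 0.5741 -0.5834  0.026 ]
[190, 142, 8, 7, 46] [193.6, 145.1] [ 0.4832 -0.1472  0.026 ]
[214, 147, 8, 8, 50] [217.4, 150.6] [ 0.4823 -0.176   0.026 ]
[172, 155, 7, 7, 42] [174.8, 158.1] [ 0.4632 -0.1261  0.026 ]
[228, 168, 8, 8, 48] [231.7, 171.3] [ 0.461 -0.196  0.026]
[169, 178, 7, 7, 41] [172.0, 181.0] [ 0.4343 -0.1248  0.026 ]
[225, 191, 7, 7, 41] [228.0, 194.0] [ 0.4319 -0.1951  0.026 ]
[183, 197, 8, 7, 41] [186.4, 200.3] [ 0.4132 -0.1446  0.026 ]
[206, 203, 7, 7, 41] [209.1, 205.7] [ 0.412  -0.1735  0.026 ]
```

View pics/w1.png

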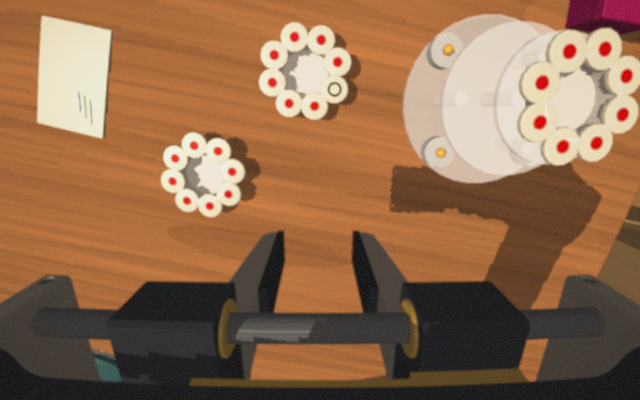

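The ring shows at wrist pixel (334,89). The dot pairs give a diya centre of (.5885,-.2603) and a ring at about (.577,-.296). Next I'll move to the red marker.

>>> {"op": "play_rows", "data": {"travel": [[41,-188,0],[41,-188,0],[41,-188,0],[41,-188,0],[41,-188,0]], "delta_rot": [[0,0,0],[0,0,0],[0,0,0],[0,0,0],[0,0,0]], "jaw": [0.45,0.45,0.45,0.45,0.45]}}

```text
clock: 1.45
position: [0.4712, -0.1057, 0.3026]
ee_rot: [-0.001, 0.995, 0.103, -0.0]
contact_force: [0.7, 0.2, -0.5]
finger_gap: 0.448
gripper_force: 0.0
```

>>> {"op": "play_rows", "data": {"travel": [[41,-188,0],[41,-188,0],[41,-188,0],[41,-188,0],[41,-188,0]], "delta_rot": [[0,0,0],[0,0,0],[0,0,0],[0,0,0],[0,0,0]], "jaw": [0.45,0.45,0.45,0.45,0.45]}}

```text
clock: 1.87
position: [0.4735, 0.0866, 0.3029]
ee_rot: [-0.001, 0.995, 0.103, 0.0]
contact_force: [0.5, 0.1, -0.4]
finger_gap: 0.451
gripper_force: 0.0
```

>>> {"op": "play_rows", "data": {"travel": [[41,-188,30],[41,-188,30],[41,-188,30],[41,-188,30],[41,-188,30]], "delta_rot": [[0,0,0],[0,0,0],[0,0,0],[0,0,0],[0,0,0]], "jaw": [0.45,0.45,0.45,0.45,0.45]}}

```text
clock: 2.28
position: [0.4757, 0.2786, 0.2721]
ee_rot: [-0.001, 0.995, 0.102, -0.0]
contact_force: [-0.3, -0.1, 0.9]
finger_gap: 0.45
gripper_force: 0.0
```

Run:
```python
from h import *
P=pose(); im,d=grab_frame("wrist"); print(P[0]); cv2.imwrite("pics/w2.png",im)
h=cv2.cvtColor(im,cv2.COLOR_BGR2HSV); H,s,v=cv2.split(h); H=H.astype(int)
print("proj",proj("wrist",[[.478,.276,.145],[.478,.276,.07],[.532,.287,.145],[.532,.287,.07]],P).round(1))
for nm,m in(("r",((H<8)|(H>172))),("b",abs(H-118)<10),("g",abs(H-68)<14)):
    for st,ce in blobs(m&(s>130)&(v>50),60): print(nm,st,ce)
```

```text
[0.47571553 0.278552   0.27207814]
proj [[322.  221.8]
 [321.2 195. ]
 [322.7 145.8]
 [321.6 137.3]]
r [0, 0, 109, 166, 1995] [82.4, 89.6]
r [202, 168, 33, 26, 434] [217.2, 180.7]
r [311, 185, 23, 45, 825] [322.1, 208.0]
r [302, 253, 13, 40, 424] [308.6, 273.1]
b [313, 130, 23, 27, 482] [323.8, 143.2]
g [314, 47, 24, 35, 648] [325.1, 62.8]
```

View pics/w2.png

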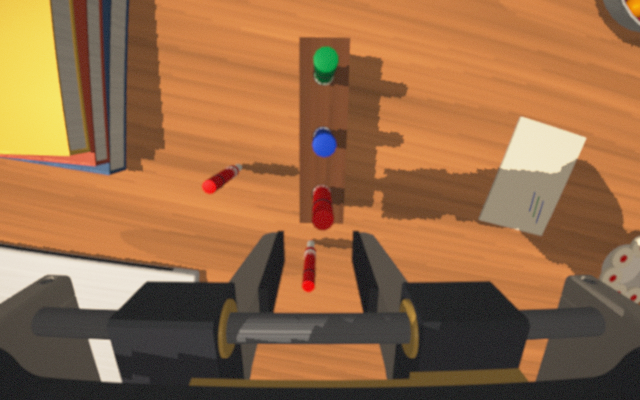

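The red cap shows at (323,219), within 3 px of the prediction, and the yaw matches the block. I'll descend and grip.

>>> {"op": "play_rows", "data": {"travel": [[2.5,3,30],[2.5,3,60],[2.5,3,85],[2.5,3,105],[2.5,3,105]], "delta_rot": [[0,0,0],[0,0,0],[0,0,0],[0,0,0],[0,0,0]], "jaw": [0.45,0.45,0.45,0.45,0.45]}}

```text
clock: 2.75
position: [0.4779, 0.2704, 0.1636]
ee_rot: [0.002, 0.995, 0.101, -0.004]
contact_force: [-0.3, -0.4, -0.3]
finger_gap: 0.451
gripper_force: 0.0
```

>>> {"op": "play_rows", "data": {"travel": [[0,0,0],[0,0,0],[0,0,0],[0,0,0],[0,0,0]], "delta_rot": [[0,0,0],[0,0,0],[0,0,0],[0,0,0],[0,0,0]], "jaw": [0.3,0.22,0.15,0.1,0.1], "squeeze": 20}}

```text
clock: 3.17
position: [0.4801, 0.2748, 0.1693]
ee_rot: [-0.002, 0.995, 0.101, 0.002]
contact_force: [-0.6, 5.4, 1.0]
finger_gap: 0.18
gripper_force: 20.0
```

>>> {"op": "play_rows", "data": {"travel": [[0,0,0],[0,0,0],[0,0,0]], "delta_rot": [[0,0,0],[0,0,0],[0,0,0]], "jaw": [0.1,0.1,0.1], "squeeze": 35}}

```text
clock: 3.42
position: [0.4801, 0.2748, 0.1693]
ee_rot: [-0.002, 0.995, 0.101, 0.002]
contact_force: [-0.6, 5.0, 1.6]
finger_gap: 0.175
gripper_force: 35.0
```

>>> {"op": "play_rows", "data": {"travel": [[0,-1,0],[0,-1,0],[0,-1,0]], "delta_rot": [[0,0,0],[0,0,0],[0,0,0]], "jaw": [0.1,0.1,0.1]}}

```text
clock: 3.67
position: [0.4801, 0.275, 0.169]
ee_rot: [-0.001, 0.995, 0.101, 0.001]
contact_force: [-1.2, 5.0, 6.5]
finger_gap: 0.182
gripper_force: 35.0
```

>>> {"op": "play_rows", "data": {"travel": [[0,-1,-5],[0,-1,-12],[0,-1,-20],[0,-1,-30],[0,-1,-40]], "delta_rot": [[0,0,0],[0,0,0],[0,0,0],[0,0,0],[0,0,0]], "jaw": [0.1,0.1,0.1,0.1,0.1]}}

```text
clock: 4.08
position: [0.4792, 0.2732, 0.2077]
ee_rot: [0.001, 0.995, 0.1, -0.001]
contact_force: [-0.7, 0.2, -0.1]
finger_gap: 0.181
gripper_force: 35.0
```

>>> {"op": "play_rows", "data": {"travel": [[0,0,-20],[0,0,-40],[0,0,-60],[0,0,-80],[0,0,-80]], "delta_rot": [[0,0,0],[0,0,0],[0,0,0],[0,0,0],[0,0,0]], "jaw": [0.1,0.1,0.1,0.1,0.1]}}

```text
clock: 4.5
position: [0.4808, 0.2743, 0.2915]
ee_rot: [-0.0, 0.995, 0.1, 0.003]
contact_force: [-0.1, 0.6, -1.4]
finger_gap: 0.181
gripper_force: 35.0
```

Run:
```python
from h import *
P=pose(); s=sense(); print(P[0],P[1].round(4),s["contact_force"].round(2),s["wrist_torque"].round(3))
a,_=grab_frame("scene"); b,_=grab_frame("side"); cv2.imwrite("pics/s2.png",a); cv2.imwrite("pics/d2.png",b)
g=P[0]+P[1]@[0,0,.069]; 
for n,I in(("scene",a),("side",b)):
    u=proj(n,[g-[0,0,.09],g,g+[0,0,.047]]).round(1); print(n,u.tolist())
    x,y=u[0].astype(int); cv2.imwrite(f"pics/{n}2c.png",cv2.resize(I[max(0,y-90):y+30,x-50:x+50],(390,468),interpolation=cv2.INTER_CUBIC)); print(x-50,y-90)
x=np.hstack([cv2.imread("pics/scene2c.png"),cv2.imread("pics/side2c.png")]); cv2.imwrite("pics/c2.png",x)
```

```text
[0.48075107 0.27425462 0.2914852 ] [[ 9.799e-01  1.994e-01  5.300e-03]
 [ 1.994e-01 -9.799e-01  1.000e-03]
 [ 5.400e-03  1.000e-04 -1.000e+00]] [-0.14  0.58 -1.45] [ 0.046 -0.013 -0.052]
scene [[459.3, 168.0], [470.4, 138.0], [477.0, 120.3]]
409 78
side [[267.1, 284.6], [263.3, 252.9], [261.1, 234.5]]
217 194
```

View pics/c2.png

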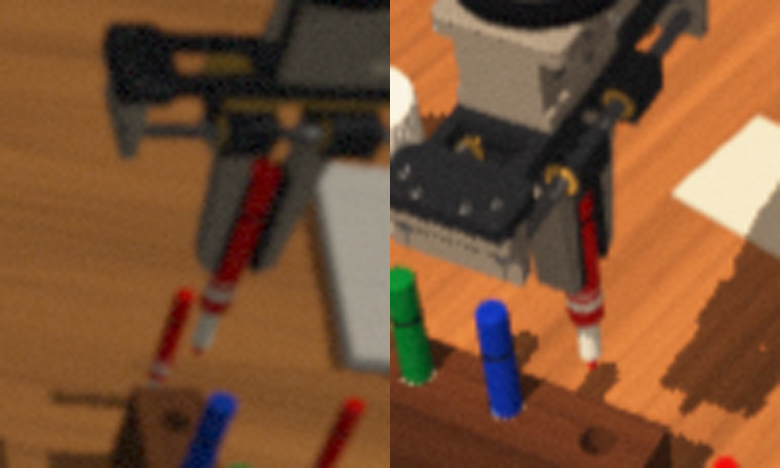

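The marker is out and held. Its nib is at scene (459.5,168.3) and side (269,287.8), near the predicted spots. Next it goes over the card.

>>> {"op": "play_rows", "data": {"travel": [[0.5,40,0],[1,80,0],[1,120,0],[1,160,0],[1,180,0]], "delta_rot": [[0,0,0],[0,0,0],[0,0,0],[0,0,0],[0,0,0]], "jaw": [0.1,0.1,0.1,0.1,0.1]}}

```text
clock: 5.02
position: [0.5162, 0.092, 0.2857]
ee_rot: [0.002, 0.995, 0.098, -0.002]
contact_force: [0.1, -0.5, -0.3]
finger_gap: 0.178
gripper_force: 35.0
```

>>> {"op": "play_rows", "data": {"travel": [[0,30,25],[0,55,50],[0,73,75],[0,73,95],[0,73,95]], "delta_rot": [[0,0,0],[0,0,0],[0,0,0],[0,0,0],[0,0,0]], "jaw": [0.1,0.1,0.1,0.1,0.1]}}

```text
clock: 5.43
position: [0.5276, 0.0243, 0.1874]
ee_rot: [0.0, 0.995, 0.099, -0.006]
contact_force: [0.0, -1.2, -0.2]
finger_gap: 0.18
gripper_force: 35.0
```

>>> {"op": "play_rows", "data": {"travel": [[0,0,0],[0,0,0],[0,0,0]], "delta_rot": [[0,0,0],[0,0,0],[0,0,0]], "jaw": [0.1,0.1,0.1]}}

```text
clock: 5.68
position: [0.5315, 0.0277, 0.1938]
ee_rot: [-0.0, 0.995, 0.101, 0.001]
contact_force: [-0.5, 0.1, -0.1]
finger_gap: 0.184
gripper_force: 35.0
```

```bash
cat > t.py <<'E'
from h import *
import sys
tag=sys.argv[1]
P=pose(); s=sense(); print(P[0],P[1].round(4).tolist(),s["contact_force"].round(2))
g=P[0]+P[1]@[0,0,.069]; out=[]
for n in("scene","side"):
    I,_=grab_frame(n); cv2.imwrite(f"pics/{n}{tag}.png",I)
    u=proj(n,[g-[0,0,.0933],g-[0,0,.05],g]).round(1); print(n,u.tolist())
    x,y=u[0].astype(int); x0,y0=x-25,y-40; print("crop org",x0,y0); out.append(cv2.resize(I[y0:y0+60,x0:x0+50],None,fx=8,fy=8,interpolation=cv2.INTER_CUBIC))
cv2.imwrite(f"pics/c{tag}.png",np.hstack(out))
E
python3 t.py 3
```

```text
[0.5315243  0.02768887 0.19376227] [[0.9794, 0.2019, 0.0017], [0.2019, -0.9794, 0.0002], [0.0017, 0.0001, -1.0]] [-0.47  0.1  -0.05]
scene [[349.9, 193.1], [350.6, 181.5], [351.6, 167.1]]
crop org 324 153
side [[319.3, 236.5], [319.3, 223.8], [319.2, 208.3]]
crop org 294 196
```

View pics/c3.png

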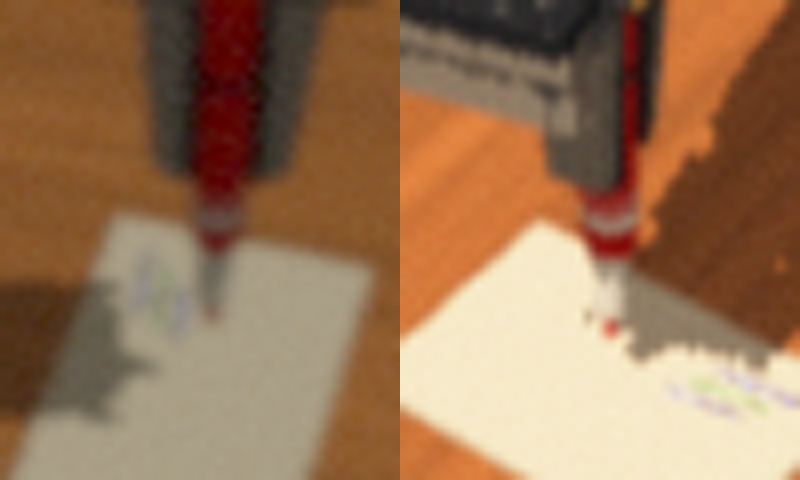

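The nib is about 28 mm above the card, near its middle and clear of the strokes. It shows at scene (350.4,193) and side (320.5,237.7). I'll lower it now.

>>> {"op": "play_rows", "data": {"travel": [[0,0,10],[0,0,20],[0,0,27],[0,0,27],[0,0,27]], "delta_rot": [[0,0,0],[0,0,0],[0,0,0],[0,0,0],[0,0,0]], "jaw": [0.1,0.1,0.1,0.1,0.1]}}

```text
clock: 6.2
position: [0.5306, 0.0268, 0.1649]
ee_rot: [-0.0, 0.995, 0.101, -0.001]
contact_force: [0.1, 0.4, -0.0]
finger_gap: 0.174
gripper_force: 35.0
```

>>> {"op": "play_rows", "data": {"travel": [[0,0,1],[0,0,2],[0,0,3],[0,0,3],[0,0,3]], "delta_rot": [[0,0,0],[0,0,0],[0,0,0],[0,0,0],[0,0,0]], "jaw": [0.1,0.1,0.1,0.1,0.1]}}

```text
clock: 6.62
position: [0.531, 0.0268, 0.1628]
ee_rot: [0.0, 0.995, 0.101, -0.0]
contact_force: [-0.5, 0.4, 1.5]
finger_gap: 0.177
gripper_force: 35.0
```

>>> {"op": "play_rows", "data": {"travel": [[0,0,1],[0,0,2],[0,0,3],[0,0,3.5],[0,0,3.5]], "delta_rot": [[0,0,0],[0,0,0],[0,0,0],[0,0,0],[0,0,0]], "jaw": [0.1,0.1,0.1,0.1,0.1]}}

```text
clock: 7.03
position: [0.5311, 0.0268, 0.1592]
ee_rot: [0.0, 0.995, 0.101, -0.0]
contact_force: [-1.1, 0.1, 4.2]
finger_gap: 0.182
gripper_force: 35.0
```

>>> {"op": "play_rows", "data": {"travel": [[0,0,0],[0,0,0],[0,0,0],[0,0,0],[0,0,0]], "delta_rot": [[0,0,0],[0,0,0],[0,0,0],[0,0,0],[0,0,0]], "jaw": [0.1,0.1,0.1,0.1,0.1]}}

```text
clock: 7.45
position: [0.5311, 0.0268, 0.1592]
ee_rot: [0.0, 0.995, 0.101, -0.0]
contact_force: [-2.4, 1.1, 4.7]
finger_gap: 0.18
gripper_force: 35.0
```

>>> {"op": "play_rows", "data": {"travel": [[0,0,0.6],[0,0,1.2],[0,0,1.2],[0,0,1.2],[0,0,1.2]], "delta_rot": [[0,0,0],[0,0,0],[0,0,0],[0,0,0],[0,0,0]], "jaw": [0.1,0.1,0.1,0.1,0.1]}}

```text
clock: 7.87
position: [0.5312, 0.0269, 0.1585]
ee_rot: [0.0, 0.995, 0.101, 0.0]
contact_force: [-3.3, -0.4, 9.3]
finger_gap: 0.182
gripper_force: 35.0
```

>>> {"op": "play_rows", "data": {"travel": [[0,0,0],[0,0,0],[0,0,0],[0,0,0],[0,0,0]], "delta_rot": [[0,0,0],[0,0,0],[0,0,0],[0,0,0],[0,0,0]], "jaw": [0.1,0.1,0.1,0.1,0.1]}}

```text
clock: 8.28
position: [0.5312, 0.0269, 0.1585]
ee_rot: [0.0, 0.995, 0.101, 0.0]
contact_force: [-3.5, 0.6, 8.6]
finger_gap: 0.18
gripper_force: 35.0
```

>>> {"op": "play_rows", "data": {"travel": [[0,0,0],[0,0,0],[0,0,0],[0,0,0],[0,0,0]], "delta_rot": [[0,0,0],[0,0,0],[0,0,0],[0,0,0],[0,0,0]], "jaw": [0.1,0.1,0.1,0.1,0.1]}}

```text
clock: 8.7
position: [0.5312, 0.0269, 0.1585]
ee_rot: [0.0, 0.995, 0.101, 0.0]
contact_force: [-2.8, 0.8, 8.6]
finger_gap: 0.178
gripper_force: 35.0
```

>>> {"op": "play_rows", "data": {"travel": [[0,0,0],[0,0,0],[0,0,0],[0,0,0],[0,0,0]], "delta_rot": [[0,0,0],[0,0,0],[0,0,0],[0,0,0],[0,0,0]], "jaw": [0.1,0.1,0.1,0.1,0.1]}}

```text
clock: 9.12
position: [0.5312, 0.0268, 0.1585]
ee_rot: [0.0, 0.995, 0.101, 0.0]
contact_force: [-3.0, -0.4, 9.4]
finger_gap: 0.181
gripper_force: 35.0
```

>>> {"op": "play_rows", "data": {"travel": [[0,0,0],[0,0,0],[0,0,0],[0,0,0],[0,0,0]], "delta_rot": [[0,0,0],[0,0,0],[0,0,0],[0,0,0],[0,0,0]], "jaw": [0.1,0.1,0.1,0.1,0.1]}}

```text
clock: 9.53
position: [0.5312, 0.0269, 0.1585]
ee_rot: [0.0, 0.995, 0.101, 0.0]
contact_force: [-2.6, -0.1, 9.7]
finger_gap: 0.179
gripper_force: 35.0
```

The nib has been at its stop (9 N) for over 2 s, so the valve is open. I'll lift off and head for the ring.

>>> {"op": "play_rows", "data": {"travel": [[0,0,-20],[0,0,-50],[-2,25,-65],[-5,65,-65],[-7,105,-65]], "delta_rot": [[0,0,0],[0,0,0],[0,0,0],[0,0,0],[0,0,0]], "jaw": [0.1,0.1,0.1,0.1,0.1]}}

```text
clock: 9.95
position: [0.5463, -0.0778, 0.2243]
ee_rot: [0.0, 0.995, 0.103, 0.002]
contact_force: [0.7, -0.5, -0.6]
finger_gap: 0.18
gripper_force: 35.0
```

>>> {"op": "play_rows", "data": {"travel": [[-3,40,0],[-5,80,0],[-8,120,0],[-10,150,0],[-10,160,0]], "delta_rot": [[0,0,0],[0,0,0],[0,0,0],[0,0,0],[0,0,0]], "jaw": [0.1,0.1,0.1,0.1,0.1]}}

```text
clock: 10.37
position: [0.5668, -0.2433, 0.2222]
ee_rot: [0.002, 0.995, 0.097, -0.0]
contact_force: [-0.6, -0.1, 0.1]
finger_gap: 0.176
gripper_force: 35.0
```

>>> {"op": "play_rows", "data": {"travel": [[-1,25,0],[-3,45,0],[-3,60,0],[-3,60,0],[-3,60,0]], "delta_rot": [[0,0,0],[0,0,0],[0,0,0],[0,0,0],[0,0,0]], "jaw": [0.1,0.1,0.1,0.1,0.1]}}

```text
clock: 10.78
position: [0.5766, -0.2953, 0.2224]
ee_rot: [-0.0, 0.995, 0.1, -0.0]
contact_force: [-0.1, -0.1, -0.1]
finger_gap: 0.179
gripper_force: 35.0
```

>>> {"op": "play_rows", "data": {"travel": [[0,0,0],[0,0,0],[0,0,0],[0,0,0]], "delta_rot": [[0,0,0],[0,0,0],[0,0,0],[0,0,0]], "jaw": [0.1,0.1,0.1,0.1]}}

```text
clock: 11.12
position: [0.5769, -0.2945, 0.2232]
ee_rot: [-0.0, 0.995, 0.102, 0.0]
contact_force: [0.5, -0.6, 0.3]
finger_gap: 0.178
gripper_force: 35.0
```

>>> {"op": "play_rows", "data": {"travel": [[0,1.5,10],[0,1.5,20],[0,1.5,25],[0,1.5,25],[0,1.5,25]], "delta_rot": [[0,0,0],[0,0,0],[0,0,0],[0,0,0],[0,0,0]], "jaw": [0.1,0.1,0.1,0.1,0.1]}}

```text
clock: 11.53
position: [0.5766, -0.2969, 0.197]
ee_rot: [-0.001, 0.995, 0.101, -0.001]
contact_force: [0.3, 0.3, 0.1]
finger_gap: 0.179
gripper_force: 35.0
```

```bash
sed -i 's/"scene","side")/"scene","side","wrist")/; s/proj(n,\[/proj(n,[[.577,-.296,.026],/; s/u\[0\].astype/u[1].astype/; s/x-25,y-40/x-16,y-30/; s/y0+60,x0:x0+50/y0+50,x0:x0+33/' t.py; sed -i 's/\.0933/.0927/' t.py; python3 t.py 4
```

```text
[ 0.57657201 -0.29691251  0.19696112] [[0.9797, 0.2004, -0.0015], [0.2004, -0.9797, 0.0009], [-0.0013, -0.0011, -1.0]] [0.26 0.25 0.11]
scene [[228.1, 184.6], [227.2, 182.0], [223.7, 170.6], [219.4, 156.2]]
crop org 211 152
side [[370.3, 167.3], [370.8, 164.7], [371.8, 152.7], [373.1, 138.0]]
crop org 354 134
wrist [[316.4, 205.9], [317.2, 209.9], [317.0, 228.3], [316.8, 261.3]]
crop org 301 179
```

View pics/c4.png

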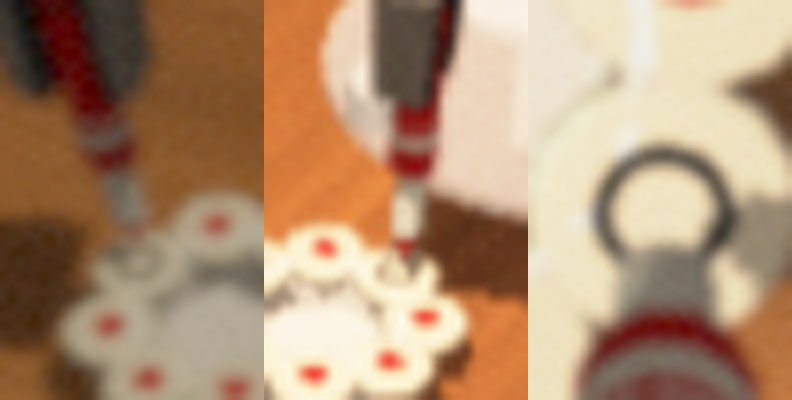

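Tip and ring by view: scene tip (228.1,181.1), ring (228.3,184.8). Side tip (371.6,166), ring (370.6,168). In the wrist view the ring (318.1,205.3) sits in line with the marker's column (318.4).

Run:
```python
from h import *
p=np.load
for n,tip,ring in(("scene",(228.1,180.7),(228.25,184.75)),("side",(371.6,165.5),(370.6,168.0))):
    print(n,onplane(n,[tip],.0353).round(4),onplane(n,[ring],.026).round(4))
P=pose();print(P[0],onplane("wrist",[(318.1,205.3)],.026,P))
I=cv2.imread("pics/wrist4.png"); g=cv2.cvtColor(I,cv2.COLOR_BGR2GRAY)
# ring: dark blobs near
m=(g<110); hsv=cv2.cvtColor(I,cv2.COLOR_BGR2HSV)
pts=np.argwhere((g[195:212,305:332]<105)&(hsv[195:212,305:332,1]<110))[:,::-1]+[305,195]
print(len(pts),cv2.fitEllipse(pts.astype(np.float32)), pts.min(0),pts.max(0))
# marker axis: red barrel column extents per row
for r in(222,228,234,240,250,260):
    c=np.where((hsv[r,280:360,1]>130)&((hsv[r,280:360,0]<10)|(hsv[r,280:360,0]>170)))[0]+280
    print(r,c.min() if len(c) else None,c.max() if len(c) else None,len(c))
g0=P[0]+P[1]@[0,0,.069]; print(proj("wrist",[g0+[0,0,z] for z in(-.0927,-.056,-.03,0,.046)],P).round(1).tolist())
```

```text
scene [[ 0.5713 -0.2965  0.0353]] [[ 0.5774 -0.2954  0.026 ]]
side [[ 0.5726 -0.2949  0.0353]] [[ 0.5746 -0.2938  0.026 ]]
[ 0.57714468 -0.29716307  0.19823069] [[ 0.57783052 -0.29734994  0.026     ]]
35 ((317.67669677734375, 204.9592742919922), (14.010175704956055, 15.743226051330566), 96.52992248535156) [310 198] [326 210]
222 288 326 17
228 289 329 11
234 308 327 20
240 306 332 27
250 303 332 30
260 303 333 31
[[317.7, 209.6], [317.7, 225.1], [317.7, 239.5], [317.6, 261.4], [317.4, 314.5]]
```

Run:
```python
from h import *
P=(np.array([.57657,-.29691,.19696]),np.array([[0.9797,0.2004,-0.0015],[0.2004,-0.9797,0.0009],[-0.0013,-0.0011,-1.0]]))
g0=P[0]+P[1]@[0,0,.069]
I=cv2.imread("pics/wrist4.png")
print([(r,I[r,316:321].mean(0).astype(int).tolist()) for r in range(203,236)])
X=lambda dz,dx:g0+P[1]@[dx,0,dz]
for nm,dz,dx in(("shoulder front",.0547,.0085),("white front at shoulder",.0547,.0055),("tip front",.0927,.0025),("white low front",.0847,.0055),("cap back",-.0453,-.0085),("cap front",-.0453,.0085)): print(nm,proj("wrist",[X(dz,dx)],P).round(1))
for n in("scene","side"):
    J=cv2.imread(f"pics/{n}4.png"); h=cv2.cvtColor(J,cv2.COLOR_BGR2HSV)
    u=proj(n,[g0,X(.0927,0)],P)
    for r in range(int(u[0][1])-4,int(u[1][1])+1,2):
        c0=int(np.interp(r,u[:,1],u[:,0])); seg=h[r,c0-12:c0+13]; c=np.where((seg[:,1]>150)&((seg[:,0]<5)|(seg[:,0]>174)))[0]+c0-12
        print(n,r,"pred",np.interp(r,u[:,1],u[:,0]).round(1),c.tolist())
```

```text
[(203, [195, 227, 239]), (204, [194, 227, 239]), (205, [193, 226, 238]), (206, [195, 227, 239]), (207, [191, 225, 237]), (208, [179, 216, 230]), (209, [149, 179, 197]), (210, [118, 137, 149]), (211, [107, 120, 129]), (212, [104, 117, 124]), (213, [102, 115, 123]), (214, [102, 115, 123]), (215, [101, 114, 121]), (216, [93, 106, 118]), (217, [76, 84, 114]), (218, [44, 51, 109]), (219, [15, 17, 107]), (220, [18, 21, 105]), (221, [49, 55, 110]), (222, [74, 84, 114]), (223, [94, 106, 118]), (224, [94, 107, 119]), (225, [78, 88, 117]), (226, [63, 70, 116]), (227, [63, 70, 116]), (228, [64, 72, 117]), (229, [50, 56, 113]), (230, [28, 32, 108]), (231, [14, 15, 107]), (232, [16, 17, 107]), (233, [13, 12, 107]), (234, [12, 10, 106]), (235, [16, 15, 106])]
shoulder front [[317.7 214.6]]
white front at shoulder [[317.7 218.5]]
tip front [[317.8 206.8]]
white low front [[317.7 206.2]]
cap back [[317.4 330.6]]
cap front [[317.4 295.5]]
scene 152 pred 219.4 [215, 216, 217, 218, 219, 220]
scene 154 pred 219.4 [215, 216, 217, 218, 219, 220]
scene 156 pred 219.4 [216, 217, 218, 219, 220, 221]
scene 15
[... 201 characters left out ...]
166 pred 222.3 [221, 222, 223, 224]
scene 168 pred 223.0 []
scene 170 pred 223.6 []
scene 172 pred 224.2 [223, 224, 225]
scene 174 pred 224.8 []
scene 176 pred 225.4 []
scene 178 pred 226.0 []
scene 180 pred 226.6 []
scene 182 pred 227.2 []
side 133 pred 373.1 []
side 135 pred 373.1 [376]
side 137 pred 373.1 [376]
side 139 pred 373.0 [376]
side 141 pred 372.8 []
side 143 pred 372.7 [375]
side 145 pred 372.5 [375]
side 147 pred 372.3 [371, 372, 373, 374, 375]
side 149 pred 372.2 [371, 372, 373, 374]
side 151 pred 372.0 []
side 153 pred 371.8 [370, 371, 372, 373, 374]
side 155 pred 371.7 [371, 372, 373]
side 157 pred 371.5 []
side 159 pred 371.3 []
side 161 pred 371.1 []
side 163 pred 371.0 []
```

Near the shoulder the marker shows about 2.5 mm behind the grasp centre along tool −x, so I'll shift +3 mm in tool x and come down slowly to just above the ring.

>>> {"op": "play_rows", "data": {"travel": [[1.5,0,2],[3,0,4],[3,0,6],[3,0,8],[3,0,8]], "delta_rot": [[0,0,0],[0,0,0],[0,0,0],[0,0,0],[0,0,0]], "jaw": [0.1,0.1,0.1,0.1,0.1]}}

```text
clock: 12.1
position: [0.5796, -0.2964, 0.1894]
ee_rot: [-0.0, 0.995, 0.101, -0.0]
contact_force: [0.1, 0.6, -0.1]
finger_gap: 0.18
gripper_force: 35.0
```

>>> {"op": "play_rows", "data": {"travel": [[0,0,0],[0,0,0],[0,0,0]], "delta_rot": [[0,0,0],[0,0,0],[0,0,0]], "jaw": [0.1,0.1,0.1]}}

```text
clock: 12.35
position: [0.5799, -0.2966, 0.1901]
ee_rot: [0.0, 0.995, 0.101, 0.0]
contact_force: [-0.0, -0.6, 0.0]
finger_gap: 0.176
gripper_force: 35.0
```

```bash
sed -i 's/x-16,y-30/x-16,y-28/' t.py; sed -i 's/y0+50,x0:x0+33/y0+46,x0:x0+33/' t.py; python3 t.py 5
python3 - <<'E'
import cv2,numpy as np
I=cv2.imread("pics/wrist5.png"); print([(r,I[r,316:321].mean(0).astype(int).tolist()) for r in range(198,222)])
E
```

```text
[ 0.57988878 -0.29655176  0.19006374] [[0.9797, 0.2004, 0.0001], [0.2004, -0.9797, -0.0001], [0.0001, 0.0001, -1.0]] [-0.05 -0.58  0.04]
scene [[228.1, 184.6], [227.3, 184.7], [223.8, 173.4], [219.5, 159.2]]
crop org 211 156
side [[370.3, 167.3], [369.6, 166.3], [370.6, 154.3], [371.8, 139.7]]
crop org 353 138
wrist [[316.4, 211.8], [317.8, 209.6], [317.7, 228.1], [317.6, 261.4]]
crop org 301 181
[(198, [200, 229, 240]), (199, [199, 230, 240]), (200, [195, 228, 239]), (201, [187, 222, 236]), (202, [156, 188, 209]), (203, [104, 124, 137]), (204, [83, 96, 107]), (205, [122, 146, 162]), (206, [164, 199, 218]), (207, [180, 217, 232]), (208, [171, 206, 222]), (209, [143, 170, 188]), (210, [117, 136, 147]), (211, [106, 121, 128]), (212, [105, 119, 126]), (213, [103, 116, 124]), (214, [100, 113, 120]), (215, [100, 114, 121]), (216, [94, 106, 120]), (217, [73, 83, 113]), (218, [46, 51, 110]), (219, [18, 17, 107]), (220, [21, 21, 108]), (221, [47, 53, 111])]
```

View pics/c5.png

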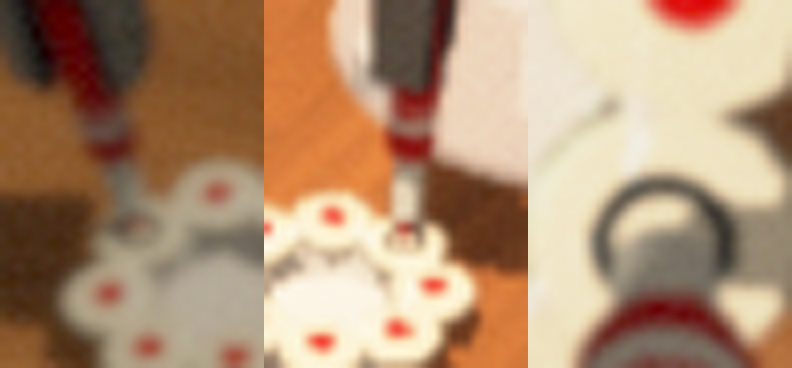

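In the close views the nib sits just above the ring, within 1–2 mm of its centre. In the wrist crop the ring is at (318.1,211) and the marker's column at 318.7. I'll trim slightly and touch down.

>>> {"op": "play_rows", "data": {"travel": [[1,-0.7,0],[1,-0.7,0.5],[1,-0.7,1.5],[1,-0.7,2.5],[1,-0.7,2.5]], "delta_rot": [[0,0,0],[0,0,0],[0,0,0],[0,0,0],[0,0,0]], "jaw": [0.1,0.1,0.1,0.1,0.1]}}

```text
clock: 12.92
position: [0.5808, -0.2955, 0.1874]
ee_rot: [-0.0, 0.995, 0.101, 0.0]
contact_force: [1.0, 0.8, 0.7]
finger_gap: 0.18
gripper_force: 35.0
```

>>> {"op": "play_rows", "data": {"travel": [[0,0,0.5],[0,0,1],[0,0,1],[0,0,1],[0,0,1]], "delta_rot": [[0,0,0],[0,0,0],[0,0,0],[0,0,0],[0,0,0]], "jaw": [0.1,0.1,0.1,0.1,0.1]}}

```text
clock: 13.33
position: [0.5808, -0.2956, 0.1866]
ee_rot: [0.0, 0.995, 0.101, 0.0]
contact_force: [-0.4, 0.7, 1.1]
finger_gap: 0.179
gripper_force: 35.0
```

>>> {"op": "play_rows", "data": {"travel": [[0,0,0],[0,0,0],[0,0,0]], "delta_rot": [[0,0,0],[0,0,0],[0,0,0]], "jaw": [0.1,0.1,0.1]}}

```text
clock: 13.58
position: [0.5808, -0.2956, 0.1865]
ee_rot: [0.0, 0.995, 0.101, 0.0]
contact_force: [-0.4, 0.5, 1.0]
finger_gap: 0.177
gripper_force: 35.0
```

>>> {"op": "play_rows", "data": {"travel": [[0,0,0.4],[0,0,0.4],[0,0,0.4]], "delta_rot": [[0,0,0],[0,0,0],[0,0,0]], "jaw": [0.1,0.1,0.1]}}

```text
clock: 13.83
position: [0.5808, -0.2956, 0.1861]
ee_rot: [0.0, 0.995, 0.101, 0.0]
contact_force: [-0.5, 0.1, 0.5]
finger_gap: 0.178
gripper_force: 35.0
```

Run:
```python
from h import *
from scipy.optimize import least_squares
P=pose(); print(P[0],sense()["contact_force"].round(2))
I,_=grab_frame("wrist"); cv2.imwrite("pics/wrist6.png",I)
g=cv2.cvtColor(I,cv2.COLOR_BGR2GRAY); h=cv2.cvtColor(I,cv2.COLOR_BGR2HSV)
# ring arc by dark minima on radial scan about (318,212)
pts=[]
for a in np.radians(np.arange(185,356,10)):
    rr=np.arange(4,13,.25); xs=318+rr*np.cos(a); ys=212+rr*np.sin(a)
    v=cv2.remap(g.astype(np.float32),xs.astype(np.float32)[None],ys.astype(np.float32)[None],cv2.INTER_LINEAR)[0]
    i=v.argmin()
    if v[i]<115 and 0<i<len(rr)-1: pts.append((xs[i],ys[i]))
W=onplane("wrist",pts,.026,P)[:,:2]
f=least_squares(lambda c:np.hypot(*(W-c).T)-.00675,[.577,-.296],loss="soft_l1",f_scale=.0005); print(len(pts),"ring",f.x.round(4),"res",(f.fun*1e3).round(1))
ringpx=proj("wrist",[[*f.x,.026]],P)[0]; print("ringpx",ringpx.round(1),"TCPdown px",proj("wrist",[[*P[0][:2],.026]],P).round(1))
print([(r,int(g[r,316:321].mean())) for r in range(200,222)])
for r in(213,214,215): print(r,g[r,308:330].tolist())
d=P[1].T@np.r_[f.x-P[0][:2],0]*1e3; print("ring in tool frame mm",d.round(1))
# dots in the three views -> diya still at place?
m=((h[...,0]<8)|(h[...,0]>172))&(h[...,1]>130)&(h[...,2]>80)
for st,ce in blobs(m,30):
    w=onplane("wrist",[ce],.026,P)[0]
    if np.hypot(w[0]-.5885,w[1]+.2603)<.06: print(st[4],w.round(4))
for n in("side","scene"):
    J,_=grab_frame(n); cv2.imwrite(f"pics/{n}6.png",J); hs=cv2.cvtColor(J,cv2.COLOR_BGR2HSV).astype(int); m=((hs[...,0]<8)|(hs[...,0]>172))&(hs[...,1]>(90 if n=="side" else 80))
    x0,y0=proj(n,[.577,-.296,.026])[0].astype(int); k=m[y0-6:y0+6,x0-6:x0+7]; print(n,x0-6,y0-6); print("\n".join("".join("#" if q else "." for q in row) for row in k))
    old=cv2.imread(f"pics/{n}0.png");
```

```text
[ 0.58075291 -0.29560775  0.18611151] [-0.54  0.14  0.49]
18 ring [ 0.5772 -0.2969] res [-0.  -0.3  0.2  0.   0.   0.2  0.1 -0.  -0.  -0.1 -0.1 -0.1  0.2 -0.1
  0.  -0.1 -0.1  0.2]
ringpx [318.4 214.4] TCPdown px [[317.8 210.2]]
[(200, 228), (201, 228), (202, 229), (203, 226), (204, 213), (205, 165), (206, 100), (207, 88), (208, 125), (209, 140), (210, 131), (211, 122), (212, 121), (213, 118), (214, 117), (215, 114), (216, 109), (217, 93), (218, 67), (219, 47), (220, 50), (221, 71)]
213 [228, 184, 119, 106, 137, 150, 152, 141, 128, 119, 114, 116, 114, 115, 114, 112, 108, 83, 55, 74, 113, 135]
214 [227, 189, 123, 121, 145, 155, 144, 136, 126, 117, 113, 118, 111, 111, 111, 112, 107, 80, 54, 72, 111, 135]
215 [232, 193, 129, 134, 152, 151, 137, 126, 117, 114, 113, 116, 112, 111, 113, 111, 101, 77, 52, 75, 109, 132]
ring in tool frame mm [-3.7  0.5 -0. ]
122 [ 0.622  -0.2427  0.026 ]
122 [ 0.6249 -0.2715  0.026 ]
114 [ 0.5998 -0.2243  0.026 ]
114 [ 0.6066 -0.294   0.026 ]
107 [ 0.5709 -0.2272  0.026 ]
56 [ 0.572  -0.2978  0.026 ]
98 [ 0.5524 -0.2495  0.026 ]
37 [ 0.5579 -0.2777  0.026 ]
907 [ 0.5465 -0.3028  0.026 ]
side 364 161
.............
.............
.............
.............
.............
.............
.....##......
.............
.............
.............
.............
.............
scene 222 178
.............
.............
.............
.............
.............
.............
.............
.............
.............
.............
.............
.............
```

The wrist fit puts the ring at (.5772,-.2969), and the dots show the diya hasn't moved. The nib looks about 1.3 mm too far along tool x. I'll lift slightly, shift back and touch down again.

>>> {"op": "play_rows", "data": {"travel": [[0,0,-4],[0,0,-4.5],[-0.7,0,-4.5],[-1.3,0,-4.5],[-1.3,0,-4.5]], "delta_rot": [[0,0,0],[0,0,0],[0,0,0],[0,0,0],[0,0,0]], "jaw": [0.1,0.1,0.1,0.1,0.1]}}

```text
clock: 14.4
position: [0.579, -0.296, 0.1903]
ee_rot: [-0.0, 0.995, 0.101, -0.0]
contact_force: [0.1, -0.0, -0.6]
finger_gap: 0.176
gripper_force: 35.0
```

>>> {"op": "play_rows", "data": {"travel": [[0,0,0],[0,0,0],[0,0,0]], "delta_rot": [[0,0,0],[0,0,0],[0,0,0]], "jaw": [0.1,0.1,0.1]}}

```text
clock: 14.65
position: [0.5794, -0.2959, 0.1905]
ee_rot: [-0.0, 0.995, 0.101, -0.0]
contact_force: [0.6, -0.5, -0.0]
finger_gap: 0.18
gripper_force: 35.0
```

Run:
```python
from h import *
P=pose(); print(P[0])
tipz=P[0][2]-.1617
for n,bg in(("side",60),("scene",50)):
    acc=[grab_frame(n)[0].astype(np.float32) for _ in range(6)]; J=np.mean(acc,0); old=cv2.imread(f"pics/{n}0.png").astype(np.float32)
    x0,y0=proj(n,[.577,-.296,.026])[0].astype(int); x0-=9;y0-=12
    r=(J[...,2]-J[...,:2].mean(2))[y0:y0+18,x0:x0+18]; print(n,x0,y0); print(r.astype(int))
    # ring darkness centroid in the first picture
    g=old.mean(2)[y0+6:y0+18,x0+2:x0+16]; print("ring gray"); print(g.astype(int))
    print("pred tip (offset -2.4 tool x)",proj(n,[np.r_[P[0][:2],tipz]+P[1]@[-.0024,0,0]]).round(1))
```

```text
[ 0.57935504 -0.29585755  0.19045177]
side 361 155
[[128 129 128 126 126 126 128 119 108 103  94  92  90  64  45  38  38  38]
 [128 128 126 126 127 127 129 125 117 121 121 118 102  62  49  43  39  37]
 [126 126 126 126 128 128 129 128 105 101 106  97  91  59  50  47  45  43]
 [126 125 127 127 128 129 128 126  80  60  58  55  62  61  55  51  50  48]
 [124 126 128 128 128 129 128 119  58  32  31  34  52  63  63  59  58  53]
 [123 126 129 128 129 128 126 114  52  33  31  36  52  63  62  62  60  57]
 [109 112 116 122 127 127 123 105  47  32  34  36  52  60  60  62  58  55]
 [ 61  61  59  78 107 121 122  98  45  31  33  38  52  60  59  59  56  53]
 [ 63  47  30  37  68 108 121  97  45  31  34  40  53  60  60  56  54  53]
 [146 106  47  28  37  76 108  86  43  33  34  40  51  59  57  55  54  55]
 [134 125  52  27  26  47  57  56  48  52  43  40  46  53  53  53  55  57]
 [ 54  55  28  17  20  25  27  40  64 103  65  35  41  52  52  54  58  60]
 [ 24  25  24  21  20  15  27  45  60  89  63  38  43  44  55  55  59  59]
 [ 31  33  36  37  29  18  29  44  46  58  49  42  41  30  55  57  60  59]
[... 2172 characters left out ...]
140]
 [ 88  87  88  86  88  91  97  93  97  93  98 117 135 149]
 [ 92  88  90  95  95 100 108 116 116 116 113 127 144 152]
 [ 89  90  96 102 116 125 128 133 135 136 139 144 150 154]
 [ 92  91 107 120 132 133 133 131 133 138 146 152 156 157]
 [ 85 104 118 133 135 130 132 133 129 129 143 154 155 150]
 [ 89 105 131 141 134 132 141 142 136 130 139 154 151 143]
 [ 90 111 134 143 133 131 139 138 132 130 144 154 148 137]
 [ 89 109 130 144 141 131 128 130 133 140 148 152 145 129]
 [ 83  94 120 139 145 146 147 146 146 148 147 144 136 129]
 [ 82  92 117 140 150 156 154 153 149 143 137 131 131 134]
 [101 118 135 149 153 158 157 152 141 128 122 127 138 144]]
pred tip (offset -2.4 tool x) [[227.8 183.9]]
```

>>> {"op": "play_rows", "data": {"travel": [[0,0,1],[0,0,2],[0,0,3],[0,0,3.8],[0,0,4.4]], "delta_rot": [[0,0,0],[0,0,0],[0,0,0],[0,0,0],[0,0,0]], "jaw": [0.1,0.1,0.1,0.1,0.1]}}

```text
clock: 15.67
position: [0.5795, -0.2959, 0.1862]
ee_rot: [0.0, 0.995, 0.101, 0.0]
contact_force: [-0.7, 0.1, 1.0]
finger_gap: 0.179
gripper_force: 35.0
```

>>> {"op": "play_rows", "data": {"travel": [[0,0,0],[0,0,0],[0,0,0],[0,0,0],[0,0,0]], "delta_rot": [[0,0,0],[0,0,0],[0,0,0],[0,0,0],[0,0,0]], "jaw": [0.1,0.1,0.1,0.1,0.1]}}

```text
clock: 16.08
position: [0.5795, -0.2959, 0.1863]
ee_rot: [0.0, 0.995, 0.101, 0.0]
contact_force: [-0.3, 0.2, 1.8]
finger_gap: 0.179
gripper_force: 35.0
```

Run:
```python
from h import *
f=[]
for i in range(8):
    I,_=grab_frame("wrist"); f.append(sense()["contact_force"])
P=pose(); print(P[0],np.mean(f,0).round(2),np.std(f,0).round(2))
h=cv2.cvtColor(I,cv2.COLOR_BGR2HSV); m=((h[...,0]<8)|(h[...,0]>172))&(h[...,1]>130)&(h[...,2]>80)
for st,ce in blobs(m,30):
    w=onplane("wrist",[ce],.026,P)[0]
    if np.hypot(w[0]-.5885,w[1]+.2603)<.045: print(st[4],w.round(4))
```

```text
[ 0.57944212 -0.29588464  0.18618827] [-0.44  0.48  1.62] [0.4  0.37 0.34]
120 [ 0.622  -0.2427  0.026 ]
123 [ 0.6249 -0.2716  0.026 ]
113 [ 0.5997 -0.2243  0.026 ]
115 [ 0.6065 -0.294   0.026 ]
105 [ 0.5708 -0.2272  0.026 ]
57 [ 0.5705 -0.2978  0.026 ]
100 [ 0.5526 -0.2496  0.026 ]
53 [ 0.557  -0.2779  0.026 ]
```

The average contact force is 1.6 N, which puts the nib about 1.5 mm in with the valve shut. The diya hasn't moved, so I'm handing in.

```bash
python3 -c "
from plant import env; print(env.sign_off())"
```

```text
the job is handed in; nothing more can be done
None
```

The job is handed in, but no verdict came back. The marker was pressed open on the card for over 2 s and is now held upright on the pencilled ring at about 1.6 N, so the valve is shut. I estimate the nib is within about 1 mm of the ring's centre; I first set it down slightly off and re-placed it once, and the diya had not moved.

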